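# File the film sample rolls on their line stands

### The job

Put the four film sample rolls with coloured cores on the spindle stands of the same colour, blue on blue and orange on orange, each stand with its large roll at the bottom, flat on the base, and its small roll resting on top of it. Lower the rolls onto the spindles rather than dropping them, and leave the black-cored roll, the tape, the thickness gauge and the calculator where they are.

Things in the scene. Friction and masses are not known exactly. Their poses are not given: they have to be found in the camera images.
- blue_large: Large sample roll of white film on its blue core tube, standing on end: outside diameter 66 mm, height 36 mm, 26 mm bore right through; the blue core shows as a ring 7 mm wide round the bore on the top face. Origin: centre of the underside; z up along the bore. About 100 g, rigid. May start anywhere in the work area
- blue_small: Small sample roll of white film on its blue core tube, standing on end: outside diameter 48 mm, height 30 mm, 26 mm bore right through; the blue core shows as a ring 7 mm wide round the bore on the top face. Origin: centre of the underside; z up along the bore. About 40 g, rigid. May start anywhere in the work area
- orange_large: Large sample roll of white film on its orange core tube, standing on end: outside diameter 66 mm, height 36 mm, 26 mm bore right through; the orange core shows as a ring 7 mm wide round the bore on the top face. Origin: centre of the underside; z up along the bore. About 100 g, rigid. May start anywhere in the work area
- orange_small: Small sample roll of white film on its orange core tube, standing on end: outside diameter 48 mm, height 30 mm, 26 mm bore right through; the orange core shows as a ring 7 mm wide round the bore on the top face. Origin: centre of the underside; z up along the bore. About 40 g, rigid. May start anywhere in the work area
- black_roll: Unwanted sample roll of white film on its black core tube, standing on end: outside diameter 58 mm, height 36 mm, 26 mm bore right through; the black core shows as a ring 7 mm wide round the bore on the top face. Origin: centre of the underside; z up along the bore. About 70 g, rigid. May start anywhere in the work area. It stays where it is
- blue_stand: blue sample stand, fixed: round blue base, 96 mm diameter, 6 mm thick, with a central upright steel spindle 10 mm in diameter, its tip 60 mm above the bench. Origin: centre of the base's underside, on the bench; z up along the spindle. Rolls have about 8 mm play all round it. Seated, a large roll's underside is 6 mm above the bench; a small roll's, on top of it, is 42 mm above
- orange_stand: orange sample stand, fixed: round orange base, 96 mm diameter, 6 mm thick, with a central upright steel spindle 10 mm in diameter, its tip 60 mm above the bench. Origin: centre of the base's underside, on the bench; z up along the spindle. Rolls have about 8 mm play all round it. Seated, a large roll's underside is 6 mm above the bench; a small roll's, on top of it, is 42 mm above
- gauge: digital film thickness gauge lying on the bench: steel dial housing 56 mm in diameter, 24 mm high, with a black C-shaped frame and handle beside it reaching 102 mm to +x and 65 mm to -y. Origin: under the centre of the dial. Stays where it is
- tape: roll of all-black adhesive tape, 72 mm outside, 52 mm bore, 24 mm high, lying flat. Origin: centre of the underside. Stays where it is
- calculator: grey desk calculator, 130 mm along its x, 78 mm along its y, 16 mm high. Origin: centre of the underside. Stays where it is
There are look-alikes about, which are no part of the job. What is shaped like the orange_stand but pink or white is not meant.

How it is judged:
By the outcome, as a careful person would: the job done as asked, in the order asked, and still so for the second after the job is handed in, with the robot touching nothing.
It also fails if it takes over 136 s, if anything falls off the work surface, if the arm or the gripper's body presses on something with over 40 N, if the wrist force passes 120 N, or if a joint passes its speed limit or range.

### The arm

A 7-joint arm with a two-finger parallel gripper is mounted at the origin on the work surface. World frame = base frame: x ahead of the robot, y to its left, z up, the work surface at z = 0. Lengths are in m, angles in rad, forces in N, time in s.
With the tool pointing down it reaches from about 0.4 to 0.85 m from the base axis. Payload 6.9 kg.
Tool frame: the origin (TCP) lies at the very end of the fingers, on their centre line; the grasp point (between the pads) lies 19 mm behind it; z points along the fingers, y is the line along which they close (so a half turn about z gives the same grasp; the last joint's range is limited). The gripper opens to 85 mm and grips with 20 to 120 N. Pads are 22 mm wide; open, the fingers measure 114 mm over their backs; the gripper's body (76 mm by 85 mm) begins 54 mm behind the grasp point. The pads swing forward as they close: fully open they stand 13 mm farther back than shut.
Start: joints at [0.105, 0.507, -0.238, 1.5, 0.126, 1.149, -0.155], TCP at [0.625, -0, 0.231] pointing down, gripper open.
Joint ranges: [-3.08, 3.08], [-0.24, 2.05], [-1.43, 1.35], [0, 2.5], [-1.52, 4.66], [0.17, 1.96], [-2.89, 2.89]. Speed limits (rad/s): [2.39, 2.39, 3.14, 3.14, 3.14, 3.14, 3.14].

### API

Orientations are given as a 3x3 rotation matrix whose columns are the frame's x, y, z axes.
In Python, from rig import state, snapshot, finish_job gives the robot as it stands.
- The arm moves only by the tool step_arm, never from a script. Its argument "moves" is a list of rows, each an object with "jaw": the gripper command: -1 is shut, 1 is fully open, values between are in proportion; "xyz": the shift along the tool's x, y, z in cm, a list of three; "twist": the turn about the tool's z in rad. A call has 1 to 12 rows; each row shifts and turns the commanded pose from where the row before left it, along the tool's axes as they then stand; what a row does not reach is not made up. A row lasts 1/10 s, in which the tool goes at most 50 mm and 8.59 degrees, less where a joint would pass 70% of its speed; a pose out of reach is approached as far as the arm can. A call with a gripper value outside its range is refused whole. The fingers move at their own pace and stop on an object; "newtons" is the grip in N (left out, the last holds). Time passes only in rows, so rows that do not move let the fingers close. It gives the time, the measured TCP pose, the force, the opening and the grip force at its end, in the units of the state.
- state(): the state, without advancing time (a new reading comes with each control period).
- snapshot(name): name is "scene" or "side" or "wrist"; returns a dict with "pixels" (384x512x3 uint8, red, green, blue), "intrinsics" (3x3 intrinsics, pixels), "dist_coeffs" ([k1, k2, p1, p2, k3] as OpenCV has them; the pictures are not rectified), "xyz" and "orientation" of the camera in the world; the wrist camera has in their place "tool_from_camera" (4x4, takes a point from camera to tool coordinates, whose origin is the TCP and whose axes are the flange's). Camera axes: x right, y up, looking along -z (the intrinsics and any distortion apply to the point x, -y, -z); pixel columns grow to the right and rows downward; lengths in m; the calibration is good to about 2 mm. A picture is of the moment at which its call begins: read the wrist's pose just before it. There is no depth.
- finish_job(): hands the job in; it is judged then, once.
The state is a dict: "time_s": time; "joints": joint angles; "qd": joint speeds; "effort": joint torques, N m; "tool_pos": TCP position; "tcp_rot": TCP orientation; "wrist_force": force on the tool from outside, world axes, zero at the start; "moment": the same for the moment, N m; "gripper_width": finger opening in m; "grip_force": force on a finger pad.
Only numpy, scipy, OpenCV 4.12 (cv2) and the standard library are available. Lean on these libraries where they do the work, as an engineer would, in place of code of your own. Each camera call takes 0.05 s, during which the arm holds its last target. There are 200 camera calls.

## Working session

There is one attempt and no reset: what is moved stays moved. The work goes in short steps, Python scripts to look and compute and a tool call to move; the robot and the scene stay as the last step left them, time stands still between calls to the robot, and variables do not carry over. Pictures are saved under pics/ and viewed, at most 14 in all, crops included, and the job is handed in when it is done.

Besides the shell and the picture viewer there is one more tool, called after "Call:" as name([rows], argument=value, ...), one row to a line, values as JSON. step_arm: Moves the arm, as the interface text tells. Its arguments: {"type":"object","properties":{"moves":{"type":"array"},"newtons":{"type":"number"}},"required":["moves"]}

```bash
mkdir -p pics; cat > h.py <<'E'
import numpy as np, cv2
from rig import state, snapshot, finish_job
def cam(s, st=None):
    if "tool_from_camera" in s:
        T=np.array(s["tool_from_camera"]); R=np.array(st["tcp_rot"]); 
        return R@T[:3,:3], np.array(st["tool_pos"])+R@T[:3,3]
    return np.array(s["orientation"]), np.array(s["xyz"])
def plane(s,uv,z,st=None):
    R,t=cam(s,st)
    p=cv2.undistortPoints(np.array(uv,float).reshape(-1,1,2),np.array(s["intrinsics"]),np.array(s["dist_coeffs"])).reshape(-1,2)
    d=np.c_[p[:,0],-p[:,1],-np.ones(len(p))]@R.T
    return t+d*((z-t[2])/d[:,2])[:,None]
def save(s,n): cv2.imwrite(f"pics/{n}.png",s["pixels"][:,:,::-1])
E
python3 - <<'E'
from h import *
a=snapshot("scene");b=snapshot("side")
im=np.vstack([a["pixels"],b["pixels"]])
save(a,"scene");save(b,"side")
for s in(a,b): print(s["xyz"],np.round(s["orientation"],2).tolist(),s["intrinsics"])
print(state())
E
```

```text
[0.83254589 0.65042639 0.94367461] [[-0.88, -0.37, 0.29], [0.47, -0.69, 0.55], [-0.0, 0.62, 0.79]] [[372.08108285   0.         253.69406568]
 [  0.         372.08108285 181.5275272 ]
 [  0.           0.           1.        ]]
[ 0.32201028 -0.80166531  0.71019198] [[0.97, 0.16, -0.16], [-0.23, 0.62, -0.75], [-0.02, 0.77, 0.64]] [[373.08934315   0.         254.14748511]
 [  0.         373.08934315 191.70626164]
 [  0.           0.           1.        ]]
{'time_s': 0.1, 'joints': array([ 0.10547578,  0.50823631, -0.23758096,  1.50103947,  0.1256975 ,
        1.14891683, -0.15477533]), 'qd': array([-0.00020443, -0.00180858, -0.00071395, -0.00163921, -0.00116861,
       -0.00047018,  0.00031975]), 'effort': array([-4.60960451e-03, -6.21825886e+01, -2.19466478e+00, -2.50204021e+01,
        1.25371566e-02,  7.74859713e-03, -3.76228832e-05]), 'tool_pos': array([ 6.24540011e-01, -3.10183895e-05,  2.30526890e-01]), 'tcp_rot': array([[-1.03574254e-04,  9.99998700e-01, -1.60908337e-03],
       [ 9.99999995e-01,  1.03561261e-04, -8.15857760e-06],
       [-7.99192829e-06, -1.60908421e-03, -9.99998705e-01]]), 'wrist_force': array([-0.09309206, -0.3048712 , -0.28473516]), 'moment': array([-0.00043354,  0.00259693,  0.00209399]), 'grip_force': 0.0, 'gripper_width': 0.08573809082487077}
```

View pics/scene.png

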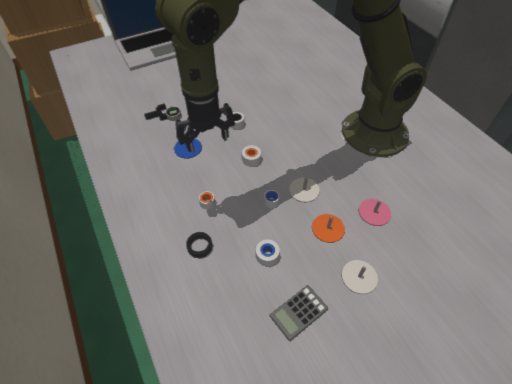

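View pics/side.png

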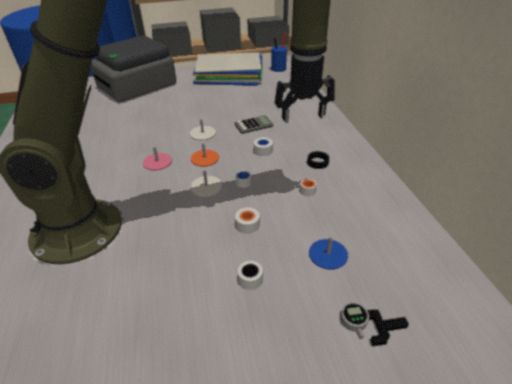

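The scene view shows blue_large at (268,252), blue_small (272,198), orange_large (252,155), orange_small (207,199), the orange stand (328,228) and the blue stand (188,147). In the side view they are at (263,146), (243,178), (247,220), (308,186), (205,157) and (328,254).

```bash
python3 - <<'E'
from h import *
P={"bl":(.036,(268,250),(263,144)),"bs":(.03,(272,196),(243,176)),"ol":(.036,(252,153),(247,216)),"os":(.03,(207,197),(308,184)),"OS":(.006,(328,228),(205,157)),"BS":(.006,(188,147),(328,254)),"blk":(.036,(237,119),(250,270))}
for i,v in enumerate(("scene","side")):
    s=snapshot(v); hsv=cv2.cvtColor(s["pixels"],cv2.COLOR_RGB2HSV)
    for k,q in P.items():
        col=cv2.inRange(hsv,(105,130,50),(130,255,255)) if k[0] in"bB" else cv2.inRange(hsv,(3,150,60),(17,255,255))
        if k=="blk": col=cv2.inRange(hsv,(0,0,0),(180,255,60))
        m=np.zeros_like(col); r=22 if k in("OS","BS") else 14; cv2.circle(m,q[1+i],r,255,-1)
        c=cv2.findContours(cv2.morphologyEx(m&col,cv2.MORPH_CLOSE,np.ones((3,3))),cv2.RETR_EXTERNAL,cv2.CHAIN_APPROX_NONE)[0]
        c=max(c,key=len); e=cv2.fitEllipse(cv2.convexHull(c)) ; 
        w=plane(s,c.reshape(-1,2),q[0]); cc,rr=cv2.minEnclosingCircle(w[:,:2].astype(np.float32))
        print(v,k,np.round(e[0],1),np.round(plane(s,e[0],q[0])[0,:2],4),"circ",np.round(cc,4),round(rr*2,4))
E
```

```text
scene bl [267.3 249.4] [0.5785 0.2432] circ [0.5787 0.2431] 0.0349
scene bs [271.2 195.6] [0.4778 0.0877] circ [0.4779 0.0873] 0.0325
scene ol [251. 152.] [ 0.4509 -0.0949] circ [ 0.4509 -0.0949] 0.0346
scene os [206.2 197.1] [ 0.6539 -0.    ] circ [ 6.538e-01 -4.000e-04] 0.0355
scene OS [328.  227.9] [0.3798 0.2521] circ [0.3795 0.2505] 0.0939
scene BS [187.5 147.6] [ 0.6222 -0.2416] circ [ 0.6216 -0.2433] 0.0935
scene blk [231.4 117. ] [ 0.4338 -0.279 ] circ [ 0.4444 -0.2805] 0.1058
side bl [262.5 142. ] [0.5762 0.2399] circ [0.5772 0.24  ] 0.0286
side bs [242.9 175.1] [0.4761 0.0843] circ [0.4762 0.0832] 0.0306
side ol [246.8 215.2] [ 0.4493 -0.0969] circ [ 0.4494 -0.0972] 0.0334
side os [308.1 183. ] [ 0.6525 -0.0022] circ [ 0.653  -0.0019] 0.0326
side OS [204.3 157.5] [0.3767 0.244 ] circ [0.3773 0.2454] 0.0933
side BS [328.  253.8] [ 0.6183 -0.2499] circ [ 0.6187 -0.248 ] 0.0925
side blk [249.7 270.2] [ 0.4174 -0.2752] circ [ 0.4173 -0.2753] 0.0337
```

Call:
step_arm([
  {"jaw": 1,"xyz": [-3,0,0],"twist": 0},
  {"jaw": 1,"xyz": [-3,0,0],"twist": 0},
  {"jaw": 1,"xyz": [-3,0,0],"twist": 0},
  {"jaw": 1,"xyz": [-3,-1,0],"twist": 0},
  {"jaw": 1,"xyz": [-3,-1,0],"twist": 0},
  {"jaw": 1,"xyz": [-3,-1,0],"twist": 0},
  {"jaw": 1,"xyz": [0,0,0],"twist": 0},
  {"jaw": 1,"xyz": [0,0,0],"twist": 0},
  {"jaw": 1,"xyz": [0,0,0],"twist": 0},
], newtons=40)

```text
time_s: 1.1
tool_pos: [0.5953, -0.1787, 0.2312]
tcp_rot: [[-0.001, 1.0, 0.0], [1.0, 0.001, 0.001], [0.001, 0.0, -1.0]]
wrist_force: [0.2, -0.3, 0.3]
gripper_width: 0.0856
grip_force: 0.0
```

```bash
python3 - <<'E'
from h import *
st=state(); s=snapshot("wrist"); save(s,"w1"); print(st["tool_pos"],np.round(s["tool_from_camera"],3),s["intrinsics"][0][0])
for p in((256,192),(0,192),(511,192),(256,0),(256,383)): print(p,np.round(plane(s,p,0.006,st)[0],3))
E
```

```text
[ 0.59532996 -0.17866036  0.23120816] [[-0.     0.957  0.29   0.073]
 [ 1.     0.001 -0.001  0.   ]
 [-0.001  0.29  -0.957 -0.143]
 [ 0.     0.     0.     1.   ]] 325.8060785347433
(256, 192) [ 0.6   -0.222  0.006]
(0, 192) [ 0.288 -0.222  0.006]
(511, 192) [ 0.913 -0.222  0.006]
(256, 0) [ 0.6   -0.017  0.006]
(256, 383) [ 0.602 -0.517  0.006]
```

View pics/w1.png

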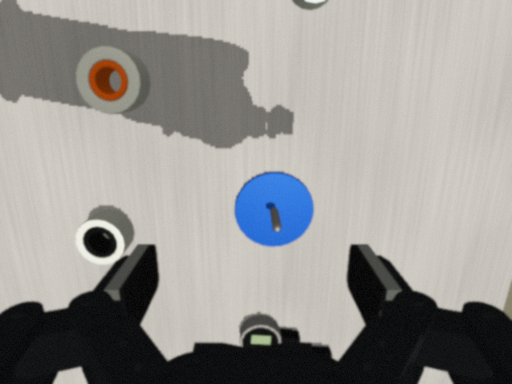

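The wrist picture shows the blue stand at (274,208), the orange large roll with its core ring near (108,80), and the black roll at (101,241).

```bash
cat >> h.py <<'E'
def find(s,st,z,blue,dmin,dmax):
    hsv=cv2.cvtColor(s["pixels"],cv2.COLOR_RGB2HSV)
    m=cv2.inRange(hsv,(103,120,40),(130,255,255)) if blue else cv2.inRange(hsv,(3,140,50),(17,255,255))
    m=cv2.morphologyEx(m,cv2.MORPH_CLOSE,np.ones((5,5)))
    for c in cv2.findContours(m,cv2.RETR_EXTERNAL,cv2.CHAIN_APPROX_NONE)[0]:
        if len(c)<30: continue
        w=plane(s,c.reshape(-1,2),z,st)[:,:2]; cc,r=cv2.minEnclosingCircle(w.astype(np.float32))
        if dmin<2*r<dmax: print("px",c.reshape(-1,2).mean(0).round(),"centre",np.round(cc,4),"d",round(2*r,4),"fit",np.round(cv2.fitEllipse(w.astype(np.float32)),4) if 0 else np.round(cv2.fitEllipse((w*1e4).astype(np.float32))[0],0))
E
python3 - <<'E'
from h import *
st=state(); s=snapshot("wrist")
find(s,st,.006,True,.08,.11); find(s,st,.036,False,.03,.05)
E
```

```text
px [273. 209.] centre [ 0.6216 -0.2448] d 0.0952 fit [ 6217. -2448.]
px [108.  80.] centre [ 0.4515 -0.0957] d 0.0389 fit [4514. -956.]
```

Call:
step_arm([
  {"jaw": 1,"xyz": [1.66,-2.88,0],"twist": 0},
  {"jaw": 1,"xyz": [1.66,-2.88,1.5],"twist": 0},
  {"jaw": 1,"xyz": [1.66,-2.88,3],"twist": 0},
  {"jaw": 1,"xyz": [1.66,-2.88,3],"twist": 0},
  {"jaw": 1,"xyz": [1.66,-2.86,3],"twist": 0},
  {"jaw": 1,"xyz": [0,0,3],"twist": 0},
  {"jaw": 1,"xyz": [0,0,0],"twist": 0},
  {"jaw": 1,"xyz": [0,0,0],"twist": 0},
  {"jaw": 1,"xyz": [0,0,0],"twist": 0},
])

```text
time_s: 2.1
tool_pos: [0.4529, -0.0971, 0.0975]
tcp_rot: [[-0.0, 1.0, 0.003], [1.0, 0.0, -0.0], [-0.0, 0.003, -1.0]]
wrist_force: [0.4, -0.7, -0.0]
gripper_width: 0.0855
grip_force: 0.0
```

Now down 95 mm and close.

Call:
step_arm([
  {"jaw": 1,"xyz": [0.1,-0.1,2],"twist": 0},
  {"jaw": 1,"xyz": [0,0,2],"twist": 0},
  {"jaw": 1,"xyz": [0,0,2],"twist": 0},
  {"jaw": 1,"xyz": [0,0,2],"twist": 0},
  {"jaw": 1,"xyz": [0,0,1.4],"twist": 0},
  {"jaw": 1,"xyz": [0,0,0],"twist": 0},
  {"jaw": 1,"xyz": [0,0,0],"twist": 0},
  {"jaw": 0,"xyz": [0,0,0],"twist": 0},
  {"jaw": -1,"xyz": [0,0,0],"twist": 0},
  {"jaw": -1,"xyz": [0,0,0],"twist": 0},
  {"jaw": -1,"xyz": [0,0,0],"twist": 0},
  {"jaw": -1,"xyz": [0,0,0],"twist": 0},
], newtons=40)

```text
time_s: 3.3
tool_pos: [0.4512, -0.0963, 0.0038]
tcp_rot: [[-0.0, 1.0, 0.003], [1.0, 0.0, -0.001], [-0.001, 0.003, -1.0]]
wrist_force: [-0.9, -0.3, 8.5]
gripper_width: 0.0651
grip_force: 42.2
```

Call:
step_arm([
  {"jaw": -1,"xyz": [0,0,-1],"twist": 0},
  {"jaw": -1,"xyz": [0,0,-2],"twist": 0},
  {"jaw": -1,"xyz": [0,0,-3],"twist": 0},
  {"jaw": -1,"xyz": [0,0,-3],"twist": 0},
  {"jaw": -1,"xyz": [1,0,-3],"twist": 0},
  {"jaw": -1,"xyz": [3,-1,0],"twist": 0},
  {"jaw": -1,"xyz": [4,-2,0],"twist": 0},
  {"jaw": -1,"xyz": [4,-2,0],"twist": 0},
  {"jaw": -1,"xyz": [4,-2,0],"twist": 0},
  {"jaw": -1,"xyz": [3,0,0],"twist": 0},
  {"jaw": -1,"xyz": [0,0,0],"twist": 0},
  {"jaw": -1,"xyz": [0,0,0],"twist": 0},
])

```text
time_s: 4.5
tool_pos: [0.3802, 0.0944, 0.1231]
tcp_rot: [[-0.002, 1.0, 0.001], [1.0, 0.002, 0.0], [0.0, 0.001, -1.0]]
wrist_force: [-0.0, -0.9, 0.3]
gripper_width: 0.0648
grip_force: 44.7
```

```bash
python3 - <<'E'
from h import *
st=state(); s=snapshot("wrist"); save(s,"w2"); print(st["tool_pos"],st["qd"].round(2))
find(s,st,.006,False,.06,.12); find(s,st,.036,True,.03,.05)
find(s,st,st["tool_pos"][2]+.032,False,.03,.05);find(s,st,.03,True,.03,.05)
E
```

```text
[0.38024537 0.09439487 0.12305838] [ 0.03  0.01  0.02  0.01  0.   -0.    0.01]
px [252. 280.] centre [ 0.3811 -0.002 ] d 0.0927 fit [3811.  -19.]
px [250.  20.] centre [0.379  0.2299] d 0.0853 fit [3806. 2193.]
px [378. 198.] centre [0.4754 0.089 ] d 0.0374 fit [4754.  890.]
px [252. 280.] centre [0.3806 0.0949] d 0.0397 fit [3806.  950.]
px [250.  20.] centre [0.3797 0.1941] d 0.0366 fit [3804. 1896.]
px [378. 198.] centre [0.4778 0.087 ] d 0.0383 fit [4778.  870.]
```

View pics/w2.png

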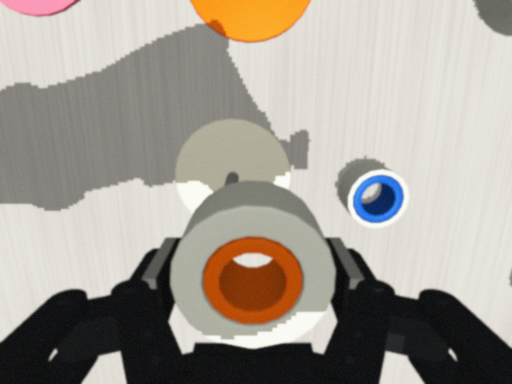

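The orange roll is held centred at (252,280), blue_small is at (378,198), and the orange stand is cut off at the top near (250,20). I'll go 8 cm nearer and look again.

Call:
step_arm([
  {"jaw": -1,"xyz": [2,0,0],"twist": 0},
  {"jaw": -1,"xyz": [3,0,0],"twist": 0},
  {"jaw": -1,"xyz": [3,0,0],"twist": 0},
  {"jaw": -1,"xyz": [0,0,0],"twist": 0},
  {"jaw": -1,"xyz": [0,0,0],"twist": 0},
  {"jaw": -1,"xyz": [0,0,0],"twist": 0},
])

```text
time_s: 5.15
tool_pos: [0.3802, 0.1722, 0.1222]
tcp_rot: [[0.002, 1.0, -0.001], [1.0, -0.002, -0.001], [-0.001, -0.001, -1.0]]
wrist_force: [0.1, 0.3, -0.6]
gripper_width: 0.0647
grip_force: 44.7
```

```bash
python3 - <<'E'
from h import *
st=state(); s=snapshot("wrist"); print(st["tool_pos"],st["qd"].round(2))
find(s,st,.006,False,.06,.12)
E
```

```text
[0.38024113 0.1721844  0.1222203 ] [ 0.   -0.   -0.    0.   -0.   -0.   -0.01]
px [252. 280.] centre [0.3805 0.0761] d 0.0925 fit [3804.  762.]
px [245.  68.] centre [0.3786 0.2497] d 0.0952 fit [3761. 2513.]
```

Call:
step_arm([
  {"jaw": -1,"xyz": [2,-0.1,0],"twist": 0},
  {"jaw": -1,"xyz": [2,-0.1,0],"twist": 0},
  {"jaw": -1,"xyz": [2,0,0],"twist": 0},
  {"jaw": -1,"xyz": [1.7,0,0],"twist": 0},
  {"jaw": -1,"xyz": [0,0,0],"twist": 0},
  {"jaw": -1,"xyz": [0,0,0],"twist": 0},
  {"jaw": -1,"xyz": [0,0,2],"twist": 0},
  {"jaw": -1,"xyz": [0,0,2],"twist": 0},
  {"jaw": -1,"xyz": [0,0,0],"twist": 0},
  {"jaw": -1,"xyz": [0,0,0],"twist": 0},
])

```text
time_s: 6.2
tool_pos: [0.3782, 0.2497, 0.0824]
tcp_rot: [[0.001, 1.0, -0.001], [1.0, -0.001, -0.001], [-0.001, -0.001, -1.0]]
wrist_force: [-0.7, -0.4, 0.0]
gripper_width: 0.0648
grip_force: 44.7
```

Call:
step_arm([
  {"jaw": -1,"xyz": [0,0,1.2],"twist": 0},
  {"jaw": -1,"xyz": [0,0,1.2],"twist": 0},
  {"jaw": -1,"xyz": [0,0,1.2],"twist": 0},
  {"jaw": -1,"xyz": [0,0,1.2],"twist": 0},
  {"jaw": -1,"xyz": [0,0,1.2],"twist": 0},
  {"jaw": -1,"xyz": [0,0,0.6],"twist": 0},
  {"jaw": -1,"xyz": [0,0,0.4],"twist": 0},
  {"jaw": -1,"xyz": [0,0,0.2],"twist": 0},
  {"jaw": -1,"xyz": [0,0,0],"twist": 0},
  {"jaw": -1,"xyz": [0,0,0],"twist": 0},
])

```text
time_s: 7.2
tool_pos: [0.3784, 0.2511, 0.0107]
tcp_rot: [[0.0, 1.0, 0.001], [1.0, -0.0, 0.0], [0.0, 0.001, -1.0]]
wrist_force: [0.2, -0.5, -0.1]
gripper_width: 0.0647
grip_force: 44.7
```

Call:
step_arm([
  {"jaw": -1,"xyz": [0,0,0.1],"twist": 0},
  {"jaw": -1,"xyz": [0,0,0],"twist": 0},
  {"jaw": -1,"xyz": [0,0,0],"twist": 0},
])

```text
time_s: 7.5
tool_pos: [0.3785, 0.2512, 0.0098]
tcp_rot: [[0.0, 1.0, 0.001], [1.0, -0.0, 0.0], [0.0, 0.001, -1.0]]
wrist_force: [-0.7, -0.3, 5.7]
gripper_width: 0.0647
grip_force: 45.1
```

Contact. Next: release (partly first), rise, and look.

Call:
step_arm([
  {"jaw": 0.7,"xyz": [0,0,0],"twist": 0},
  {"jaw": 0.8,"xyz": [0,0,0],"twist": 0},
  {"jaw": 1,"xyz": [0,0,0],"twist": 0},
  {"jaw": 1,"xyz": [0,0,0],"twist": 0},
  {"jaw": 1,"xyz": [0,0,-1],"twist": 0},
  {"jaw": 1,"xyz": [0,0,-2],"twist": 0},
  {"jaw": 1,"xyz": [0,0,-3],"twist": 0},
  {"jaw": 1,"xyz": [0,0,-3],"twist": 0},
  {"jaw": 1,"xyz": [0,0,-3],"twist": 0},
  {"jaw": 1,"xyz": [0,0,0],"twist": 0},
  {"jaw": 1,"xyz": [0,0,0],"twist": 0},
])

```text
time_s: 8.6
tool_pos: [0.3785, 0.251, 0.1302]
tcp_rot: [[0.0, 1.0, 0.002], [1.0, -0.0, 0.001], [0.001, 0.002, -1.0]]
wrist_force: [-0.2, 0.6, 0.3]
gripper_width: 0.0855
grip_force: 0.0
```

```bash
python3 - <<'E'
from h import *
st=state(); s=snapshot("wrist"); print(st["tool_pos"],st["gripper_width"]);save(s,"w3")
find(s,st,.042,False,.03,.05);find(s,st,.036,True,.03,.05)
E
```

```text
[0.37848068 0.25101202 0.13021282] 0.08546319717362037
px [252. 190.] centre [0.3789 0.2519] d 0.0392 fit [3790. 2518.]
px [499. 200.] centre [0.5793 0.2423] d 0.0391 fit [5745. 2413.]
```

View pics/w3.png

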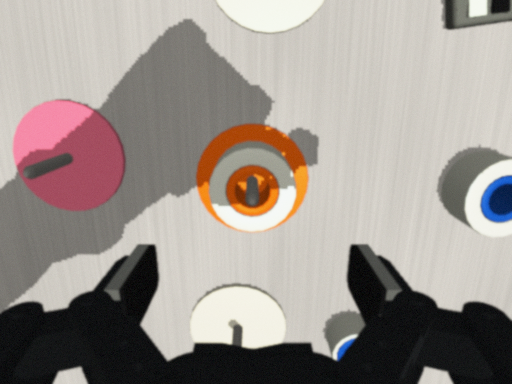

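The orange large roll sits on its stand with the spindle through the bore at (252,190), and blue_large is at (499,200).

Call:
step_arm([
  {"jaw": 1,"xyz": [-0.2,4,0],"twist": 0},
  {"jaw": 1,"xyz": [-0.2,4,0],"twist": 0},
  {"jaw": 1,"xyz": [-0.2,4,0],"twist": 0},
  {"jaw": 1,"xyz": [-0.2,4,0],"twist": 0},
  {"jaw": 1,"xyz": [-0.1,4,0],"twist": 0},
  {"jaw": 1,"xyz": [0,0,1.5],"twist": 0},
  {"jaw": 1,"xyz": [0,0,2],"twist": 0},
  {"jaw": 1,"xyz": [0,0,0],"twist": 0},
  {"jaw": 1,"xyz": [0,0,0],"twist": 0},
])

```text
time_s: 9.55
tool_pos: [0.5773, 0.2418, 0.0932]
tcp_rot: [[-0.0, 1.0, -0.003], [1.0, 0.0, -0.001], [-0.001, -0.003, -1.0]]
wrist_force: [-0.4, 0.7, 0.6]
gripper_width: 0.0851
grip_force: 0.0
```

```bash
python3 - <<'E'
from h import *
st=state(); s=snapshot("wrist"); print(st["tool_pos"],st["gripper_width"])
find(s,st,.036,True,.03,.05)
E
```

```text
[0.57726065 0.24178229 0.09316497] 0.08505639006843306
px [254. 204.] centre [0.5791 0.2429] d 0.039 fit [5790. 2430.]
```

Call:
step_arm([
  {"jaw": 1,"xyz": [0.1,0.1,2],"twist": 0},
  {"jaw": 1,"xyz": [0,0,2],"twist": 0},
  {"jaw": 1,"xyz": [0,0,2],"twist": 0},
  {"jaw": 1,"xyz": [0,0,2],"twist": 0},
  {"jaw": 1,"xyz": [0,0,0.9],"twist": 0},
  {"jaw": 1,"xyz": [0,0,0],"twist": 0},
  {"jaw": 1,"xyz": [0,0,0],"twist": 0},
  {"jaw": 0,"xyz": [0,0,0],"twist": 0},
  {"jaw": -1,"xyz": [0,0,0],"twist": 0},
  {"jaw": -1,"xyz": [0,0,0],"twist": 0},
  {"jaw": -1,"xyz": [0,0,0],"twist": 0},
  {"jaw": -1,"xyz": [0,0,0],"twist": 0},
])

```text
time_s: 10.8
tool_pos: [0.5799, 0.2433, 0.0071]
tcp_rot: [[0.0, 1.0, 0.002], [1.0, -0.0, 0.001], [0.001, 0.002, -1.0]]
wrist_force: [-1.8, -1.3, 6.2]
gripper_width: 0.0654
grip_force: 43.3
```

Call:
step_arm([
  {"jaw": -1,"xyz": [0,0,-1],"twist": 0},
  {"jaw": -1,"xyz": [0,0,-2],"twist": 0},
  {"jaw": -1,"xyz": [0,0,-3],"twist": 0},
  {"jaw": -1,"xyz": [0,0,-3],"twist": 0},
  {"jaw": -1,"xyz": [-2,0,-3],"twist": 0},
  {"jaw": -1,"xyz": [-4,0.6,0],"twist": 0},
  {"jaw": -1,"xyz": [-4,0.6,0],"twist": 0},
  {"jaw": -1,"xyz": [-4,0.6,0],"twist": 0},
  {"jaw": -1,"xyz": [-4,0.6,0],"twist": 0},
  {"jaw": -1,"xyz": [-4,0.6,0],"twist": 0},
  {"jaw": -1,"xyz": [-4,0.6,0],"twist": 0},
])

```text
time_s: 11.9
tool_pos: [0.6153, -0.0187, 0.1264]
tcp_rot: [[-0.0, 1.0, 0.001], [1.0, 0.0, -0.0], [-0.0, 0.001, -1.0]]
wrist_force: [0.3, 0.1, -0.7]
gripper_width: 0.0657
grip_force: 44.9
```

Call:
step_arm([
  {"jaw": -1,"xyz": [-4,0.6,0],"twist": 0},
  {"jaw": -1,"xyz": [-4,0,0],"twist": 0},
  {"jaw": -1,"xyz": [-4,0,0],"twist": 0},
  {"jaw": -1,"xyz": [-4,0,0],"twist": 0},
  {"jaw": -1,"xyz": [-4,0,0],"twist": 0},
  {"jaw": -1,"xyz": [-2,0,0],"twist": 0},
  {"jaw": -1,"xyz": [-0.8,0,0],"twist": 0},
  {"jaw": -1,"xyz": [0,0,0],"twist": 0},
  {"jaw": -1,"xyz": [0,0,0],"twist": 0},
  {"jaw": -1,"xyz": [0,0,0],"twist": 0},
])

```text
time_s: 12.9
tool_pos: [0.6218, -0.2421, 0.1255]
tcp_rot: [[-0.003, 1.0, 0.0], [1.0, 0.003, 0.001], [0.001, 0.0, -1.0]]
wrist_force: [-0.1, 0.0, -1.4]
gripper_width: 0.0658
grip_force: 44.9
```

```bash
python3 - <<'E'
from h import *
st=state(); s=snapshot("wrist"); print(st["tool_pos"],st["gripper_width"])
find(s,st,st["tool_pos"][2]+.029,True,.03,.05)
find(s,st,.03,False,.03,.05)
E
```

```text
[ 0.62178936 -0.24214736  0.12548853] 0.06581150159324976
px [252. 277.] centre [ 0.6222 -0.2423] d 0.0394 fit [ 6222. -2422.]
px [251. 167.] centre [ 0.6217 -0.2022] d 0.0413 fit [ 6217. -1962.]
```

Call:
step_arm([
  {"jaw": -1,"xyz": [-0.3,0,1.5],"twist": 0},
  {"jaw": -1,"xyz": [0,0,1.5],"twist": 0},
  {"jaw": -1,"xyz": [0,0,1.5],"twist": 0},
  {"jaw": -1,"xyz": [0,0,1.2],"twist": 0},
  {"jaw": -1,"xyz": [0,0,1.2],"twist": 0},
  {"jaw": -1,"xyz": [0,0,1.2],"twist": 0},
  {"jaw": -1,"xyz": [0,0,1.2],"twist": 0},
  {"jaw": -1,"xyz": [0,0,1],"twist": 0},
  {"jaw": -1,"xyz": [0,0,0.5],"twist": 0},
  {"jaw": -1,"xyz": [0,0,0.2],"twist": 0},
  {"jaw": -1,"xyz": [0,0,0],"twist": 0},
  {"jaw": -1,"xyz": [0,0,0],"twist": 0},
])

```text
time_s: 14.15
tool_pos: [0.6215, -0.2482, 0.0158]
tcp_rot: [[0.0, 1.0, 0.001], [1.0, -0.0, -0.0], [-0.0, 0.001, -1.0]]
wrist_force: [0.2, -0.1, -0.9]
gripper_width: 0.0657
grip_force: 44.9
```

Call:
step_arm([
  {"jaw": -1,"xyz": [0.3,0,0.1],"twist": 0},
  {"jaw": -1,"xyz": [0,0,0.1],"twist": 0},
  {"jaw": -1,"xyz": [0,0,0.1],"twist": 0},
  {"jaw": -1,"xyz": [0,0,0],"twist": 0},
  {"jaw": -1,"xyz": [0,0,0],"twist": 0},
])

```text
time_s: 14.65
tool_pos: [0.6215, -0.2446, 0.0131]
tcp_rot: [[-0.0, 1.0, 0.001], [1.0, 0.0, 0.0], [0.0, 0.001, -1.0]]
wrist_force: [-2.7, 1.9, 5.9]
gripper_width: 0.0656
grip_force: 45.4
```

Call:
step_arm([
  {"jaw": 0.7,"xyz": [0,0,0],"twist": 0},
  {"jaw": 0.8,"xyz": [0,0,0],"twist": 0},
  {"jaw": 1,"xyz": [0,0,0],"twist": 0},
  {"jaw": 1,"xyz": [0,0,0],"twist": 0},
  {"jaw": 1,"xyz": [0,0,-1],"twist": 0},
  {"jaw": 1,"xyz": [0,0,-2],"twist": 0},
  {"jaw": 1,"xyz": [0,0,-3],"twist": 0},
  {"jaw": 1,"xyz": [0,0,-3],"twist": 0},
  {"jaw": 1,"xyz": [0,0,-3],"twist": 0},
  {"jaw": 1,"xyz": [0,0,0],"twist": 0},
  {"jaw": 1,"xyz": [0,0,0],"twist": 0},
])

```text
time_s: 15.75
tool_pos: [0.6216, -0.2452, 0.1337]
tcp_rot: [[0.0, 1.0, 0.002], [1.0, -0.0, -0.001], [-0.001, 0.002, -1.0]]
wrist_force: [0.5, -0.1, 0.1]
gripper_width: 0.0857
grip_force: 0.0
```

```bash
python3 - <<'E'
from h import *
st=state(); s=snapshot("wrist"); print(st["tool_pos"],st["gripper_width"]);save(s,"w4")
find(s,st,.042,True,.03,.05);find(s,st,.03,False,.03,.05)
E
```

```text
[ 0.62157178 -0.24519442  0.13366098] 0.08567738911328211
px [252. 189.] centre [ 0.6221 -0.2449] d 0.0389 fit [ 6220. -2449.]
```

View pics/w4.png

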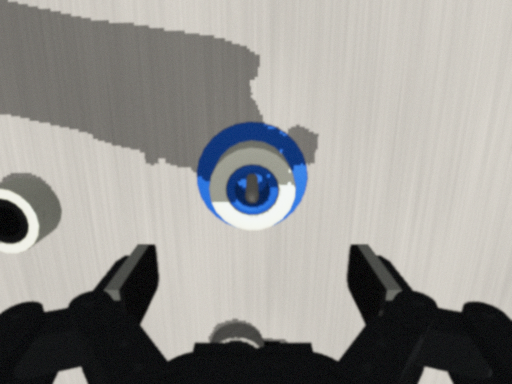

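The blue large roll is seated with the spindle through it at (252,189). Next is blue_small.

Call:
step_arm([
  {"jaw": 1,"xyz": [2.2,-1,0],"twist": 0},
  {"jaw": 1,"xyz": [4,-1.7,0],"twist": 0},
  {"jaw": 1,"xyz": [4,-1.7,0],"twist": 0},
  {"jaw": 1,"xyz": [4,-1.7,0],"twist": 0},
  {"jaw": 1,"xyz": [4,-1.7,0],"twist": 0},
  {"jaw": 1,"xyz": [4,-1.7,0],"twist": 0},
  {"jaw": 1,"xyz": [4,-1.7,0],"twist": 0},
  {"jaw": 1,"xyz": [4,-1.7,0],"twist": 0},
  {"jaw": 1,"xyz": [3,-1.5,1],"twist": 0},
  {"jaw": 1,"xyz": [0,0,1.5],"twist": 0},
  {"jaw": 1,"xyz": [0,0,1],"twist": 0},
  {"jaw": 1,"xyz": [0,0,0],"twist": 0},
])

```text
time_s: 17.0
tool_pos: [0.4761, 0.0861, 0.0955]
tcp_rot: [[0.001, 1.0, -0.004], [1.0, -0.001, -0.001], [-0.001, -0.004, -1.0]]
wrist_force: [0.6, 0.2, 0.3]
gripper_width: 0.0853
grip_force: 0.0
```

Call:
step_arm([
  {"jaw": 1,"xyz": [0,0,0],"twist": 0},
  {"jaw": 1,"xyz": [0,0,0],"twist": 0},
])

```text
time_s: 17.2
tool_pos: [0.4777, 0.0862, 0.0975]
tcp_rot: [[0.002, 1.0, 0.0], [1.0, -0.002, -0.0], [-0.0, 0.0, -1.0]]
wrist_force: [0.3, -0.8, 0.1]
gripper_width: 0.0855
grip_force: 0.0
```

```bash
python3 - <<'E'
from h import *
st=state(); s=snapshot("wrist"); print(st["tool_pos"],st["gripper_width"])
find(s,st,.03,True,.03,.05)
E
```

```text
[0.47765778 0.08621686 0.09746733] 0.08553015999954891
px [252. 199.] centre [0.4777 0.0872] d 0.0388 fit [4777.  872.]
```

Call:
step_arm([
  {"jaw": 1,"xyz": [0.1,0,2],"twist": 0},
  {"jaw": 1,"xyz": [0,0,2],"twist": 0},
  {"jaw": 1,"xyz": [0,0,2],"twist": 0},
  {"jaw": 1,"xyz": [0,0,2],"twist": 0},
  {"jaw": 1,"xyz": [0,0,1.1],"twist": 0},
  {"jaw": 1,"xyz": [0,0,0],"twist": 0},
  {"jaw": 1,"xyz": [0,0,0],"twist": 0},
  {"jaw": 0,"xyz": [0,0,0],"twist": 0},
  {"jaw": -1,"xyz": [0,0,0],"twist": 0},
  {"jaw": -1,"xyz": [0,0,0],"twist": 0},
  {"jaw": -1,"xyz": [0,0,0],"twist": 0},
  {"jaw": -1,"xyz": [0,0,0],"twist": 0},
])

```text
time_s: 18.45
tool_pos: [0.4777, 0.088, 0.0072]
tcp_rot: [[-0.0, 1.0, 0.002], [1.0, 0.0, 0.0], [0.0, 0.002, -1.0]]
wrist_force: [-0.6, -1.3, 7.8]
gripper_width: 0.046
grip_force: 40.4
```

Call:
step_arm([
  {"jaw": -1,"xyz": [0,0,0],"twist": 0},
], newtons=40)

```text
time_s: 18.55
tool_pos: [0.4776, 0.088, 0.0072]
tcp_rot: [[0.0, 1.0, 0.001], [1.0, -0.0, 0.0], [0.0, 0.001, -1.0]]
wrist_force: [-0.6, 0.3, 7.9]
gripper_width: 0.0461
grip_force: 40.4
```

Call:
step_arm([
  {"jaw": -1,"xyz": [0,0,-1],"twist": 0},
  {"jaw": -1,"xyz": [0,0,-2],"twist": 0},
  {"jaw": -1,"xyz": [0,0,-3],"twist": 0},
  {"jaw": -1,"xyz": [0,0,-3],"twist": 0},
  {"jaw": -1,"xyz": [-2,1,-3],"twist": 0},
  {"jaw": -1,"xyz": [-4,1.8,-1],"twist": 0},
  {"jaw": -1,"xyz": [-4,1.8,0],"twist": 0},
  {"jaw": -1,"xyz": [-4,1.8,0],"twist": 0},
  {"jaw": -1,"xyz": [-4,1.8,0],"twist": 0},
  {"jaw": -1,"xyz": [-4,1.8,0],"twist": 0},
  {"jaw": -1,"xyz": [-4,1.8,0],"twist": 0},
])

```text
time_s: 19.65
tool_pos: [0.5955, -0.1738, 0.1372]
tcp_rot: [[0.0, 1.0, 0.0], [1.0, -0.0, 0.0], [0.0, 0.0, -1.0]]
wrist_force: [1.4, 0.8, -0.3]
gripper_width: 0.0461
grip_force: 41.4
```

Call:
step_arm([
  {"jaw": -1,"xyz": [-4,1.8,0],"twist": 0},
  {"jaw": -1,"xyz": [-2.3,0.8,0],"twist": 0},
  {"jaw": -1,"xyz": [-1,0,0],"twist": 0},
  {"jaw": -1,"xyz": [0,0,0],"twist": 0},
  {"jaw": -1,"xyz": [0,0,0],"twist": 0},
  {"jaw": -1,"xyz": [0,0,0],"twist": 0},
  {"jaw": -1,"xyz": [0,0,0],"twist": 0},
])

```text
time_s: 20.35
tool_pos: [0.6213, -0.2432, 0.1367]
tcp_rot: [[-0.002, 1.0, 0.0], [1.0, 0.002, 0.001], [0.001, 0.0, -1.0]]
wrist_force: [-0.7, 0.9, -0.7]
gripper_width: 0.046
grip_force: 41.4
```

```bash
python3 - <<'E'
from h import *
st=state(); s=snapshot("wrist"); print(st["tool_pos"],st["gripper_width"])
find(s,st,st["tool_pos"][2]+.0228,True,.03,.05)
E
```

```text
[ 0.62126369 -0.24323832  0.13670693] 0.046040815669550116
px [252. 271.] centre [ 0.6216 -0.2439] d 0.0391 fit [ 6216. -2439.]
px [252. 166.] centre [ 0.6215 -0.2032] d 0.0417 fit [ 6216. -2042.]
```

Call:
step_arm([
  {"jaw": -1,"xyz": [0,0,1.5],"twist": 0},
  {"jaw": -1,"xyz": [0,0,1.5],"twist": 0},
  {"jaw": -1,"xyz": [0,0,1.2],"twist": 0},
  {"jaw": -1,"xyz": [0,0,1.2],"twist": 0},
  {"jaw": -1,"xyz": [0,0,1.2],"twist": 0},
  {"jaw": -1,"xyz": [0,0,1],"twist": 0},
  {"jaw": -1,"xyz": [0,0,0.5],"twist": 0},
  {"jaw": -1,"xyz": [0,0,0.4],"twist": 0},
  {"jaw": -1,"xyz": [0,0,0],"twist": 0},
  {"jaw": -1,"xyz": [0,0,0],"twist": 0},
  {"jaw": -1,"xyz": [0,0,0],"twist": 0},
])

```text
time_s: 21.5
tool_pos: [0.6215, -0.2452, 0.0518]
tcp_rot: [[0.0, 1.0, 0.001], [1.0, -0.0, -0.0], [-0.0, 0.001, -1.0]]
wrist_force: [0.3, 0.6, -0.4]
gripper_width: 0.046
grip_force: 41.4
```

Call:
step_arm([
  {"jaw": -1,"xyz": [0,0,0.1],"twist": 0},
  {"jaw": -1,"xyz": [0,0,0.1],"twist": 0},
  {"jaw": -1,"xyz": [0,0,0.1],"twist": 0},
  {"jaw": -1,"xyz": [0,0,0],"twist": 0},
  {"jaw": -1,"xyz": [0,0,0],"twist": 0},
])

```text
time_s: 22.0
tool_pos: [0.6213, -0.2451, 0.0494]
tcp_rot: [[0.0, 1.0, 0.001], [1.0, -0.0, -0.0], [-0.0, 0.001, -1.0]]
wrist_force: [-1.7, 0.2, 8.0]
gripper_width: 0.046
grip_force: 42.1
```

Call:
step_arm([
  {"jaw": 0.4,"xyz": [0,0,0],"twist": 0},
  {"jaw": 0.7,"xyz": [0,0,0],"twist": 0},
  {"jaw": 1,"xyz": [0,0,0],"twist": 0},
  {"jaw": 1,"xyz": [0,0,0],"twist": 0},
  {"jaw": 1,"xyz": [0,0,-1],"twist": 0},
  {"jaw": 1,"xyz": [0,0,-2],"twist": 0},
  {"jaw": 1,"xyz": [0,0,-3],"twist": 0},
  {"jaw": 1,"xyz": [0,0,-3],"twist": 0},
  {"jaw": 1,"xyz": [0,0,0],"twist": 0},
  {"jaw": 1,"xyz": [0,0,0],"twist": 0},
])

```text
time_s: 23.0
tool_pos: [0.6216, -0.2452, 0.1396]
tcp_rot: [[0.0, 1.0, 0.002], [1.0, -0.0, -0.001], [-0.001, 0.002, -1.0]]
wrist_force: [0.2, 0.2, -0.4]
gripper_width: 0.0852
grip_force: 0.0
```

```bash
python3 - <<'E'
from h import *
st=state(); s=snapshot("wrist"); print(st["tool_pos"],st["gripper_width"]);save(s,"w5")
find(s,st,.072,True,.03,.05)
E
```

```text
[ 0.62160938 -0.2451604   0.13958183] 0.08516615119710264
px [252. 201.] centre [ 0.6218 -0.2459] d 0.0389 fit [ 6218. -2459.]
```

View pics/w5.png

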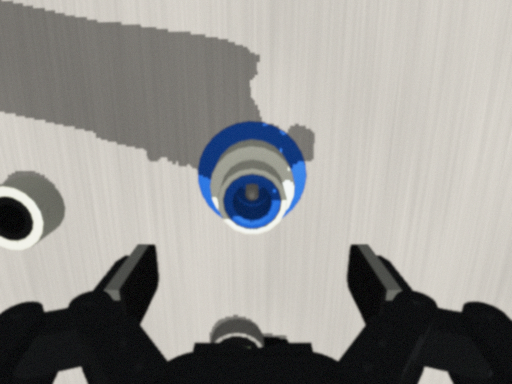

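The blue stack is complete, with the small roll level on top at (252,201). Now orange_small.

Call:
step_arm([
  {"jaw": 1,"xyz": [2,0.3,0],"twist": 0},
  {"jaw": 1,"xyz": [4,0.5,0],"twist": 0},
  {"jaw": 1,"xyz": [4,0.5,0],"twist": 0},
  {"jaw": 1,"xyz": [4,0.5,0],"twist": 0},
  {"jaw": 1,"xyz": [4,0.5,0],"twist": 0},
  {"jaw": 1,"xyz": [4,0.5,0],"twist": 0},
  {"jaw": 1,"xyz": [2.4,0.3,1],"twist": 0},
  {"jaw": 1,"xyz": [0,0,2],"twist": 0},
  {"jaw": 1,"xyz": [0,0,1],"twist": 0},
  {"jaw": 1,"xyz": [0,0,0],"twist": 0},
  {"jaw": 1,"xyz": [0,0,0],"twist": 0},
  {"jaw": 1,"xyz": [0,0,0],"twist": 0},
])

```text
time_s: 24.25
tool_pos: [0.6526, -0.002, 0.0989]
tcp_rot: [[0.002, 1.0, 0.001], [1.0, -0.002, -0.0], [-0.0, 0.001, -1.0]]
wrist_force: [1.1, 0.3, 0.4]
gripper_width: 0.0853
grip_force: 0.0
```

```bash
python3 - <<'E'
from h import *
st=state(); s=snapshot("wrist"); print(st["tool_pos"],st["gripper_width"])
find(s,st,.03,False,.03,.05)
E
```

```text
[ 0.65258045 -0.00200862  0.09891254] 0.08527282600071323
px [254. 198.] centre [ 6.545e-01 -6.000e-04] d 0.039 fit [6545.   -7.]
```

Call:
step_arm([
  {"jaw": 1,"xyz": [0.1,0.2,2],"twist": 0},
  {"jaw": 1,"xyz": [0,0,2],"twist": 0},
  {"jaw": 1,"xyz": [0,0,2],"twist": 0},
  {"jaw": 1,"xyz": [0,0,2],"twist": 0},
  {"jaw": 1,"xyz": [0,0,1.2],"twist": 0},
  {"jaw": 1,"xyz": [0,0,0],"twist": 0},
  {"jaw": 1,"xyz": [0,0,0],"twist": 0},
  {"jaw": 0,"xyz": [0,0,0],"twist": 0},
  {"jaw": -1,"xyz": [0,0,0],"twist": 0},
  {"jaw": -1,"xyz": [0,0,0],"twist": 0},
  {"jaw": -1,"xyz": [0,0,0],"twist": 0},
  {"jaw": -1,"xyz": [0,0,0],"twist": 0},
])

```text
time_s: 25.5
tool_pos: [0.6548, -0.0, 0.0075]
tcp_rot: [[0.0, 1.0, 0.002], [1.0, -0.0, -0.0], [-0.0, 0.002, -1.0]]
wrist_force: [-0.8, 0.2, 5.3]
gripper_width: 0.0463
grip_force: 41.0
```

Call:
step_arm([
  {"jaw": -1,"xyz": [0,0,0],"twist": 0},
])

```text
time_s: 25.6
tool_pos: [0.6548, -0.0, 0.0075]
tcp_rot: [[0.0, 1.0, 0.002], [1.0, -0.0, -0.0], [-0.0, 0.002, -1.0]]
wrist_force: [-0.5, 0.1, 5.7]
gripper_width: 0.0461
grip_force: 41.0
```

Call:
step_arm([
  {"jaw": -1,"xyz": [0,0,-1],"twist": 0},
  {"jaw": -1,"xyz": [0,0,-2],"twist": 0},
  {"jaw": -1,"xyz": [0,0,-3],"twist": 0},
  {"jaw": -1,"xyz": [0,0,-3],"twist": 0},
  {"jaw": -1,"xyz": [1,-1.1,-3],"twist": 0},
  {"jaw": -1,"xyz": [3,-3.3,-1],"twist": 0},
  {"jaw": -1,"xyz": [3,-3.3,0],"twist": 0},
  {"jaw": -1,"xyz": [3,-3.3,0],"twist": 0},
  {"jaw": -1,"xyz": [3,-3.3,0],"twist": 0},
  {"jaw": -1,"xyz": [3,-3.3,0],"twist": 0},
  {"jaw": -1,"xyz": [3,-3.3,0],"twist": 0},
])

```text
time_s: 26.7
tool_pos: [0.4439, 0.191, 0.1371]
tcp_rot: [[0.0, 1.0, 0.001], [1.0, -0.0, 0.0], [0.0, 0.001, -1.0]]
wrist_force: [0.4, 1.6, -0.3]
gripper_width: 0.046
grip_force: 41.2
```

Call:
step_arm([
  {"jaw": -1,"xyz": [3,-3.3,0],"twist": 0},
  {"jaw": -1,"xyz": [2,-2.4,0],"twist": 0},
  {"jaw": -1,"xyz": [1,-1,0],"twist": 0},
  {"jaw": -1,"xyz": [0,0,0],"twist": 0},
  {"jaw": -1,"xyz": [0,0,0],"twist": 0},
  {"jaw": -1,"xyz": [0,0,0],"twist": 0},
  {"jaw": -1,"xyz": [0,0,0],"twist": 0},
])

```text
time_s: 27.4
tool_pos: [0.379, 0.2491, 0.1363]
tcp_rot: [[0.002, 1.0, 0.0], [1.0, -0.002, -0.0], [-0.0, 0.0, -1.0]]
wrist_force: [0.2, -0.8, -0.8]
gripper_width: 0.0461
grip_force: 41.2
```

```bash
python3 - <<'E'
from h import *
st=state(); s=snapshot("wrist"); print(st["tool_pos"],st["gripper_width"])
find(s,st,st["tool_pos"][2]+.0225,False,.03,.05)
E
```

```text
[0.37902136 0.24912634 0.13628157] 0.046120277108524434
px [253. 270.] centre [0.3794 0.2484] d 0.0394 fit [3794. 2484.]
px [241. 156.] centre [0.3791 0.2906] d 0.042 fit [3783. 2909.]
```

Call:
step_arm([
  {"jaw": -1,"xyz": [0.1,0,1.5],"twist": 0},
  {"jaw": -1,"xyz": [0,0,1.5],"twist": 0},
  {"jaw": -1,"xyz": [0,0,1.2],"twist": 0},
  {"jaw": -1,"xyz": [0,0,1.2],"twist": 0},
  {"jaw": -1,"xyz": [0,0,1.2],"twist": 0},
  {"jaw": -1,"xyz": [0,0,1],"twist": 0},
  {"jaw": -1,"xyz": [0,0,0.5],"twist": 0},
  {"jaw": -1,"xyz": [0,0,0.3],"twist": 0},
  {"jaw": -1,"xyz": [0,0,0],"twist": 0},
  {"jaw": -1,"xyz": [0,0,0],"twist": 0},
  {"jaw": -1,"xyz": [0,0,0],"twist": 0},
])

```text
time_s: 28.55
tool_pos: [0.3784, 0.2512, 0.0527]
tcp_rot: [[0.0, 1.0, 0.001], [1.0, -0.0, 0.0], [0.0, 0.001, -1.0]]
wrist_force: [-0.1, -0.4, -0.1]
gripper_width: 0.0465
grip_force: 41.2
```

Call:
step_arm([
  {"jaw": -1,"xyz": [0,0,0.1],"twist": 0},
  {"jaw": -1,"xyz": [0,0,0.1],"twist": 0},
  {"jaw": -1,"xyz": [0,0,0.1],"twist": 0},
  {"jaw": -1,"xyz": [0,0,0.05],"twist": 0},
  {"jaw": -1,"xyz": [0,0,0],"twist": 0},
  {"jaw": -1,"xyz": [0,0,0],"twist": 0},
])

```text
time_s: 29.15
tool_pos: [0.3783, 0.251, 0.0494]
tcp_rot: [[0.0, 1.0, 0.001], [1.0, -0.0, 0.0], [0.0, 0.001, -1.0]]
wrist_force: [-2.8, -2.0, 9.8]
gripper_width: 0.0461
grip_force: 42.2
```

Call:
step_arm([
  {"jaw": 0.4,"xyz": [0,0,0],"twist": 0},
  {"jaw": 0.7,"xyz": [0,0,0],"twist": 0},
  {"jaw": 1,"xyz": [0,0,0],"twist": 0},
  {"jaw": 1,"xyz": [0,0,0],"twist": 0},
  {"jaw": 1,"xyz": [0,0,-1],"twist": 0},
  {"jaw": 1,"xyz": [0,0,-2],"twist": 0},
  {"jaw": 1,"xyz": [0,0,-3],"twist": 0},
  {"jaw": 1,"xyz": [0,0,-3],"twist": 0},
  {"jaw": 1,"xyz": [0,0,0],"twist": 0},
  {"jaw": 1,"xyz": [0,0,0],"twist": 0},
  {"jaw": 1,"xyz": [0,0,0],"twist": 0},
])

```text
time_s: 30.25
tool_pos: [0.3778, 0.2506, 0.1384]
tcp_rot: [[0.0, 1.0, -0.001], [1.0, -0.0, -0.001], [-0.001, -0.001, -1.0]]
wrist_force: [-0.1, 0.2, 0.4]
gripper_width: 0.0855
grip_force: 0.0
```

```bash
python3 - <<'E'
from h import *
st=state(); s=snapshot("wrist"); print(st["tool_pos"],st["gripper_width"]);save(s,"w6")
find(s,st,.072,False,.03,.05); b=snapshot("side"); save(b,"side2")
E
```

```text
[0.37778189 0.25056135 0.13835928] 0.08547766982494374
px [253. 201.] centre [0.3787 0.2506] d 0.0391 fit [3787. 2504.]
```

View pics/w6.png

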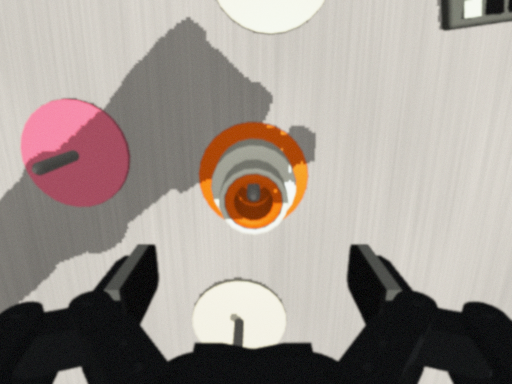

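View pics/side2.png

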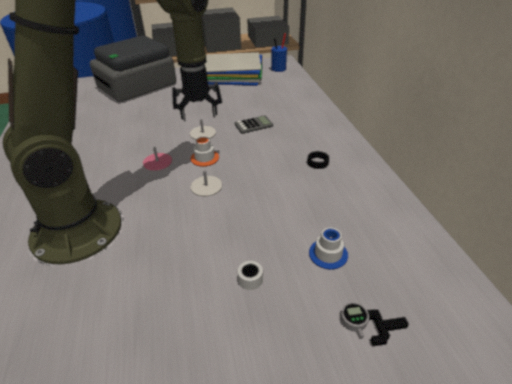

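Both stacks stand properly: orange at (205,150), blue at (329,247). The black roll, tape, gauge and calculator have not moved.

```bash
python3 -c "
from rig import finish_job; print(finish_job())"
```

```text
the job is handed in; nothing more can be done
None
```

All four rolls are on the stands of their own colour, large below and small on top; the black-cored roll, tape, gauge and calculator were left in place, and the job was handed in at about 30 s of the 136 s allowed.

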